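# Spring check on a microcentrifuge lid

## Task

The springs of the microcentrifuge lid need checking. First clear the rinsed measuring cylinder off the lid: turn it mouth down over the free peg of the drying stand and lower it right down before you let go. Then lift the lid by its handle until it is past its balance point and the springs begin to carry it, ease it back just below that point, and finish still holding it there by the handle, steady, with its weight resting in the grip; never let the lid fly open or fall, and leave the other vessels, the bottle and the tube rack as they are.

Things in the scene. Friction and masses are not known exactly. Their poses are not given: they have to be found in the camera images.
- centrifuge: Microcentrifuge, white housing fixed to the bench, 245 mm deep (its x), 225 mm wide (y), 130 mm high with the lid shut. Origin on the bench under its middle; x runs from the control panel (front, towards the robot) to the hinge at the rear, z up. The grey lid covers x = -102 to +74 mm, y = +-100 mm; its flat top, shut, is at z = 130 mm. The latch is already released.
- lid (a joint): Angle of the 0.8 kg lid in rad: 0 shut, growing as its front rises, end stop at 1.45. Balance point at 0.85: below it the weight wins and the lid sinks shut, above it (clearly from 0.05 above) the hinge springs carry it open; it stays nowhere by itself in between. Just below means 0.04 to 0.25 below the balance point; over 1.25, or faster than 1.5 rad/s either way, is flying or falling.
- lid_handle (a point): Middle of the lid's handle: a round steel bar, 12 mm diameter, 100 mm long, parallel to the hinge line, on posts at its ends (88 mm clear between), centre line 36 mm above the lid's top, near the front edge. Moves on an arc of 179 mm radius about lid_hinge: shut, it is 172 mm in front of the hinge line and 49 mm above it. Lifting takes about 1.4 N there from shut, tenths of a newton near balance.
- lid_hinge (a point): Fixed point on the lid's hinge line, in the middle of the width; the line, with torsion springs on it, runs along the centrifuge's y. In the centrifuge frame at x = 88 mm, y = 0, z = 117 mm.
- cylinder: The rinsed measuring cylinder: whitish plastic tube, 34 mm outer and 29 mm inner diameter, 125 mm long, closed by a hexagonal foot 44 mm across flats and 8 mm thick; 40 to 75 g, centre of mass about 44 mm from the foot. Starts lying across the lid, mouth roughly to the centrifuge's +y and 2.5 degrees down. Origin at the middle of the foot's underside, z along the tube to the mouth.
- cylinder_floor (a point): Middle of the cylinder's inner floor, 6 mm above the underside of its foot (119 mm from the mouth); it rests on the peg's tip when the cylinder hangs on the peg.
- cylinder_mouth (a point): Middle of the cylinder's mouth, 125 mm from the underside of its foot.
- stand: Drying stand: white drip tray fixed to the bench, 130 mm (its x) by 270 mm (y), rim 20 mm high, with three upright pegs in a row along its y, 85 mm apart, the middle one in the middle of the tray. Origin on the bench under its middle. Two pegs carry other vessels, one is free.
- peg_free: The free peg: round, upright, white plastic, 12 mm in diameter, tip tapered to 6 mm over the last 5 mm, with a collar of 28 mm diameter up to 16 mm height. Origin on the bench on the peg's axis. May be any one of the three.
- peg_free_tip (a point): Top of the free peg, 145 mm above the bench.
- beaker: Bystander: small whitish beaker, 42 mm outer diameter, 70 mm long, hanging mouth down on another peg; top at 149 mm. Origin at the middle of its underside, which is uppermost.
- tube: Bystander: narrow whitish plastic tube, 29 mm outer diameter, 105 mm long, hanging mouth down on another peg; top at 151 mm. Origin at the middle of its underside, which is uppermost.
- bottle: Bystander: white wide-mouthed bottle, 60 mm diameter, 115 mm high, standing between the centrifuge and the stand, nearer the robot. Origin in the middle of its underside.
- tube_rack: Bystander: white microtube rack, 60 by 160 mm, 50 mm high (56 mm over the tube caps), standing lengthwise between the centrifuge and the stand, farther off. Origin in the middle of its underside.

How it is judged:
On the way, in this order (a step that is already met when the one before it is completed fails the run):
1. the cylinder, mouth down and still in the grip, is lowered right down over the free peg (distance between cylinder_floor and peg_free_tip below 0.02 m and angle between cylinder's own z axis and vertical above 2.84 rad and contact force between the fingers and cylinder above 0.3 N), for 0.05 s.
2. the cylinder hangs free on the peg, mouth down (distance between cylinder_floor and peg_free_tip below 0.01 m and angle between cylinder's own z axis and vertical above 2.84 rad and contact force between each of the arm, the fingers and cylinder below 0.05 N), for 0.3 s.
3. the lid is raised past its balance point, held by the handle (value of joint lid above 0.89 rad and contact force between the fingers and lid above 0.1 N and distance between the grasp point and lid_handle below 0.06 m), for 0.15 s.
At the end, for the whole second after the job is handed in: The fingers alone hold the lid at its handle (within 60 mm), still (under 0.05 rad/s) at 0.60 to 0.81 rad, 2 to 14 degrees below the balance point at 0.85; the measuring cylinder hangs free on the free peg, mouth down within 17 degrees of upright, its inner floor within 10 mm of the tip (value of joint lid between 0.6 and 0.81 rad and velocity of joint lid between -0.05 and 0.05 rad/s and contact force between the fingers and lid above 0.1 N and distance between the grasp point and lid_handle below 0.06 m and distance between cylinder_floor and peg_free_tip below 0.01 m and angle between cylinder's own z axis and vertical above 2.84 rad and contact force between each of the fingers, lid and cylinder below 0.05 N and contact force between lid and bottle below 0.05 N and contact force between lid and tube_rack below 0.05 N); the arm keeps its last pose, push and grip.
It fails at once if the lid is raised before the cylinder is on the peg (value of joint lid above 0.15 rad and distance between cylinder_floor and peg_free_tip above 0.05 m).
It fails at once if the lid flies open: beyond 1.25 rad, or opening faster than 1.5 rad/s (value of joint lid above 1.25 rad or velocity of joint lid above 1.5 rad/s).
It fails at once if the lid falls: closing faster than 1.5 rad/s (velocity of joint lid below -1.5 rad/s).
It fails at once if the beaker or the tube on the other pegs is disturbed (moved over 20 mm) (distance of any of beaker, tube from where it was at the start of the episode above 0.02 m).
It fails at once if the bottle or the tube rack is disturbed (moved over 20 mm) (distance of any of bottle, tube_rack from where it was at the start of the episode above 0.02 m).
It also fails if it takes over 64 s, if anything falls off the work surface, if the arm or the gripper's body presses on something with over 40 N, if the wrist force passes 120 N, or if a joint passes its speed limit or range.

## Robot

A 6-joint arm with a two-finger parallel gripper is mounted at the origin on the work surface. World frame = base frame: x ahead of the robot, y to its left, z up, the work surface at z = 0. Lengths are in m, angles in rad, forces in N, time in s.
With the tool pointing down it reaches from about 0.3 to 0.775 m from the base axis. Payload 14.6 kg.
Tool frame: the origin (TCP) lies between the finger pads; the fingertips stand 22 mm ahead of it and the grasp point (between the pads) lies 3 mm ahead of it; z points along the fingers, y is the line along which they close (so a half turn about z gives the same grasp; the last joint's range is limited). The gripper opens to 94 mm and grips with 3 to 60 N. Pads are 16 mm wide; open, the fingers measure 119 mm over their backs; the gripper's body (75 mm by 177 mm) begins 78 mm behind the grasp point.
Start: joints at [-1.271, 0.3, 1.521, -0, 1.321, -0.067], TCP at [0.197, -0.513, 0.227] pointing down, gripper open.
Joint ranges: [-3.03, 3.03], [-0.79, 2.21], [0.23, 2.52], [-1.04, 4.18], [0, 3.07], [-2.55, 2.55]. Speed limits (rad/s): [2.22, 2.22, 2.57, 3.14, 3.14, 3.14].

## Interface

Orientations are given as a unit quaternion [x, y, z, w].
In Python, from plant import manip, eoat, planner, imaging, find_in, trace, mark_of gives the robot as it stands. Calls block until the motion is done:
- manip.reach(position, orientation): joint-space move of the TCP to a pose.
- manip.move_linear(position, frame=None, feed=0.15): straight line of the TCP; frame=None keeps the orientation; feed is the mean speed in m/s.
- manip.move_joints(angles): joint-space move.
- eoat.grip(opening, force=None): finger opening in m; force is the grip in N (None keeps the last); returns when the fingers have stopped.
- manip.wait(seconds).
- planner.ik(position, orientation): joint angles nearest the present ones, or None.
- manip.observe(): the state.
- imaging.camera(name): name is "scene" or "top" or "wrist"; returns a dict with "color" (480x640x3 uint8, red, green, blue), "vfov" (degrees; the focal length in pixels is half the picture's height over the tangent of half this angle, whatever the lens; pixels are square), "cx", "cy" (the principal point, pixels), "rvec" (rotation vector, rad) and "tvec" (3), from world to camera coordinates, as OpenCV has them. Camera axes: x right, y down, z forward; pixel columns grow to the right and rows downward; lengths in m; the calibration is good to about 2 mm. A picture is of the moment at which its call begins. There is no depth.
A pose or a line that the arm cannot do raises manip.IKError and nothing moves.
- manip.sign_off(): hands the job in; it is judged then, once.
Trained networks look in the newest picture that a camera, given by its name, has taken for a name from the list of things; names that differ only in an ending like _2 or _b are one class to them, and where a whole thing is asked for, a point or a joint stands for the part that bears it (a point fixed in the world has none). Each returns a list of dicts, best first, with "conf" (0 to 1); they miss things now and then, are a little off and sometimes report something else, mostly with a low value. They report only what shows in the picture. A call takes as long as a camera call.
- find_in(camera, name): "extent" ([left, top, width, height] in pixels, round what is visible of it).
- trace(camera, name): "region" (480x640 bool, what is visible of it) and "extent" ([left, top, width, height] in pixels, round what is visible of it).
- mark_of(camera, name): "point" ([column, row] in pixels: a listed point, or the origin of a listed thing).
The state is a dict: "time_s": time; "joints": joint angles; "dq": joint speeds; "joint_efforts": joint torques, N m; "tool_pos": TCP position; "orientation": TCP orientation; "wrist_force": force on the tool from outside, world axes, zero at the start; "ft_torque": the same for the moment, N m; "grip_width": finger opening in m; "grip_force": force on a finger pad.
Only numpy, scipy, OpenCV 4.12 (cv2) and the standard library are available. Lean on these libraries where they do the work, as an engineer would, in place of code of your own. Each camera call takes 0.05 s, during which the arm holds its last target. There are 200 camera calls.

## Working session

There is one attempt and no reset: what is moved stays moved. The work goes in short steps, each a Python script; the robot and the scene stay as the last script left them, time stands still between calls to the robot, and variables do not carry over. Pictures are saved under pics/ and viewed, at most 10 in all, crops included, and the job is handed in when it is done.

```bash
ls; mkdir -p pics
cat > h.py <<'E'
import numpy as np, cv2
from scipy.spatial.transform import Rotation as R
from plant import manip, eoat, planner, imaging, find_in, trace, mark_of
def cam(n):
    c=imaging.camera(n); c['R']=cv2.Rodrigues(np.array(c['rvec'],float))[0]; c['t']=np.array(c['tvec'],float).ravel()
    c['f']=240/np.tan(np.radians(c['vfov'])/2); return c
def ray(c,p):
    d=c['R'].T@np.array([(p[0]-c['cx'])/c['f'],(p[1]-c['cy'])/c['f'],1]); return -c['R'].T@c['t'],d/np.linalg.norm(d)
def onz(c,p,z):
    o,d=ray(c,p); return o+d*(z-o[2])/d[2]
def tri(obs):
    A=np.zeros((3,3));b=np.zeros(3)
    for c,p in obs:
        o,d=ray(c,p);P=np.eye(3)-np.outer(d,d);A+=P;b+=P@o
    x=np.linalg.solve(A,b)
    return x,[np.linalg.norm(proj(c,x)-p) for c,p in obs]
def proj(c,X):
    v=c['R']@np.array(X)+c['t'];return np.array([c['cx']+c['f']*v[0]/v[2],c['cy']+c['f']*v[1]/v[2]])
def save(c,n): cv2.imwrite(f'pics/{n}.png',cv2.cvtColor(c['color'],cv2.COLOR_RGB2BGR))
E
python3 - <<'E'
from h import *
np.set_printoptions(precision=3,suppress=True)
cs={n:cam(n) for n in('scene','top','wrist')}
for n,c in cs.items():
    save(c,n+'0'); print(n,c['vfov'],c['cx'],c['cy'],'pos',-c['R'].T@c['t'],'fwd',c['R'][2])
for k in['lid_handle','lid_hinge','cylinder','cylinder_floor','cylinder_mouth','stand','centrifuge','peg_free','peg_free_tip','beaker','tube','bottle','tube_rack']:
    o=[]
    for n in('scene','top'):
        m=mark_of(n,k)
        for q in m[:2]: print(k,n,np.round(q['point']),round(q['conf'],2))
        if m:o.append((cs[n],np.array(m[0]['point'])))
    if len(o)==2: print('   ',*tri(o))
E
```

```text
pics
scene 44.73792783165695 323.95638078079344 247.96355498622577 pos [ 1.051 -0.312  1.002] fwd [-0.438  0.297 -0.848]
top 49.5463014221405 315.0168926653711 243.6566461674991 pos [ 0.423 -0.     1.25 ] fwd [ 0.132  0.001 -0.991]
wrist 64.6795057144284 319.3735210608033 237.32667821959194 pos [ 0.273 -0.486  0.384] fwd [-0.257 -0.098 -0.961]
lid_handle scene [407. 140.] 0.93
lid_handle top [196. 280.] 0.81
lid_handle top [311. 185.] 0.51
    [0.496 0.254 0.153] [np.float64(1.1929943075439102), np.float64(1.0952782324894514)]
lid_hinge scene [462. 212.] 0.9
lid_hinge top [198. 199.] 0.87
lid_hinge top [390. 246.] 0.67
    [0.673 0.256 0.122] [np.float64(1.096084605552896), np.float64(0.9154072090890185)]
cylinder scene [409. 189.] 0.84
cylinder top [224. 234.] 0.62
    [0.591 0.194 0.147] [np.float64(1.8439174790822808), np.float64(1.5876692327919644)]
cylinder_floor scene [417. 189.] 0.9
cylinder_floor top [224. 231.] 0.93
    [0.599 0.198 0.151] [np.float64(1.3529260805034826), np.float64(1.1593728803891685)]
cylinder_mouth scene [460. 159.] 0.93
cylinder_mouth top [170. 233.] 0.7
[... 578 characters left out ...]
243.] 0.56
    [ 0.566 -0.158  0.154] [np.float64(1.9695236330761547), np.float64(1.547880821040746)]
beaker scene [140. 321.] 0.68
beaker top [470. 242.] 0.93
    [ 0.568 -0.332  0.155] [np.float64(1.6379643571108533), np.float64(1.2082031798722308)]
tube scene [192. 294.] 0.74
tube top [431. 246.] 0.79
    [ 0.563 -0.245  0.149] [np.float64(1.2022355217052452), np.float64(0.9201730744626074)]
bottle scene [283. 235.] 0.64
bottle top [314. 297.] 0.95
    [ 0.457 -0.003 -0.012] [np.float64(3.3540916578044255), np.float64(2.8846560362969638)]
tube_rack scene [365. 332.] 0.77
tube_rack top [312. 185.] 0.58
    [0.732 0.004 0.004] [np.float64(2.0413576334800436), np.float64(1.5416046876217049)]
```

View pics/scene0.png

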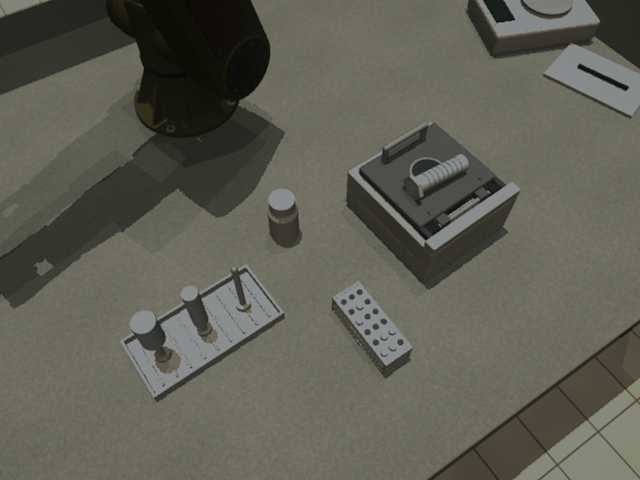

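View pics/top0.png

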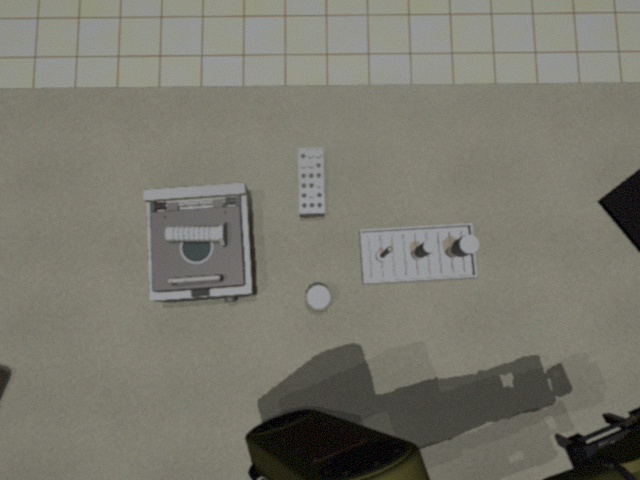

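The scene picture shows the cylinder on the lid (foot 412,188, mouth 462,160) and the handle at (405,140). The free peg is the one nearest the centrifuge (tip 235,268), with the tube (192,294) and beaker (145,322) on the others. The top view agrees: foot (224,233), mouth (167,233), peg (383,255). Next I'll check the heights and the IK.

```bash
cat >> h.py <<'E'
def mat(z,y):
    z=np.array(z,float);z/=np.linalg.norm(z);y=np.array(y,float);y-=z*(y@z);y/=np.linalg.norm(y)
    return np.column_stack([np.cross(y,z),y,z])
def quat(M): return list(R.from_matrix(M).as_quat())
def pose(g,M,d=0.003): # TCP for grasp point g
    return list(np.array(g)-M[:,2]*d), quat(M)
E
python3 - <<'E'
from h import *
np.set_printoptions(precision=3,suppress=True)
H={'lid_handle':.166,'lid_hinge':.117,'cylinder':.152,'cylinder_floor':.152,'cylinder_mouth':.147,'peg_free_tip':.145,'peg_free':0,'stand':0,'beaker':.149,'tube':.151,'centrifuge':0}
for n in('scene','top'):
    c=cam(n)
    for k,z in H.items():
        m=mark_of(n,k)
        if m: print(n,k,onz(c,m[0]['point'],z),round(m[0]['conf'],2))
q0=np.array(manip.observe()['joints'])
g=np.array([.592,.236,.150])
for e in(30,45,60):
    e=np.radians(e);s,c=np.sin(e),np.cos(e)
    for sg in(1,-1):
        for dz in(0,.1,.2):
            r=planner.ik(*pose(g+[0,0,dz],mat([0,s,-c],[sg,0,0])))
            print('pick',int(np.degrees(e)+.5),sg,dz,None if r is None else np.array(r))
    for a in(90,135,180,-135):
        u=np.array([np.cos(np.radians(a)),np.sin(np.radians(a)),0]);h=np.cross([0,0,1],u)  # at pick u->Z,-Z->y : h->?
        for sg in(1,-1):
            M=mat(-c*u-[0,0,s],sg*h)
            rs=[planner.ik(*pose([.562,-.160,z],M)) for z in(.11,.21,.28)]
            print('place',int(np.degrees(e)+.5),a,sg,[None if r is None else np.array(r) for r in rs][::2])
E
```

```text
scene lid_handle [0.493 0.25  0.166] 0.6
scene lid_hinge [0.665 0.266 0.117] 0.56
scene cylinder [0.59  0.195 0.152] 0.91
scene cylinder_floor [0.595 0.197 0.152] 0.79
scene cylinder_mouth [0.592 0.316 0.147] 0.97
scene peg_free_tip [ 0.56  -0.163  0.145] 0.85
scene peg_free [ 0.562 -0.152  0.   ] 0.85
scene stand [ 0.562 -0.244  0.   ] 0.87
scene beaker [ 0.562 -0.332  0.149] 0.68
scene tube [ 0.567 -0.241  0.151] 0.77
scene centrifuge [0.575 0.25  0.   ] 0.66
top lid_hinge [0.677 0.258 0.117] 0.79
top cylinder [0.593 0.2   0.152] 0.68
top cylinder_floor [0.593 0.2   0.152] 0.6
top cylinder_mouth [0.591 0.313 0.147] 0.98
top peg_free_tip [ 0.56  -0.158  0.145] 0.61
top peg_free [ 0.558 -0.163  0.   ] 0.56
top stand [ 0.557 -0.235  0.   ] 0.82
top beaker [ 0.565 -0.331  0.149] 0.87
top centrifuge [0.575 0.26  0.   ] 0.65
pick 30 1 0 [ 0.123  0.518  1.477  0.576  1.145 -0.12 ]
pick 30 1 0.1 [ 0.123  0.423  1.374  0.539  1.314 -0.009]
pick 30 1 0.2 [0.123 0.372 1.215 0.521 1.495 0.098]
pick 30 -1 0 None
pick 30 -1 0.1 None
pick 30 -1 0.2 None
place 30 90 1 [None, None]
place 30 90 -1 [
[... 1726 characters left out ...]
 1.339, -0.01 ])]
place 60 135 1 [array([-0.226,  0.33 ,  1.864, -0.528,  0.555,  2.528]), array([-0.226,  0.121,  1.685, -0.343,  0.909,  2.284])]
place 60 135 -1 [array([-0.226,  0.33 ,  1.864, -0.528,  0.555, -0.614]), array([-0.226,  0.121,  1.685, -0.343,  0.909, -0.858])]
place 60 180 1 [array([-0.43 ,  0.304,  1.901,  0.453,  0.497,  0.788]), array([-0.43 ,  0.09 ,  1.72 ,  0.277,  0.868,  1.01 ])]
place 60 180 -1 [array([-0.43 ,  0.304,  1.901,  0.453,  0.497, -2.354]), array([-0.43 ,  0.09 ,  1.72 ,  0.277,  0.868, -2.131])]
place 60 -135 1 [array([-0.553,  0.438,  1.707,  0.632,  0.968, -0.127]), array([-0.553,  0.249,  1.534,  0.534,  1.271,  0.094])]
place 60 -135 -1 [None, None]
```

```bash
cat >> h.py <<'E'
E_=np.radians(50);S,C=np.sin(E_),np.cos(E_)
def Mpick(a):
    a=np.array(a)/np.linalg.norm(a);x=np.cross(a,[0,0,1]);x/=np.linalg.norm(x);n=np.cross(x,a)
    return mat(S*a-C*n,x)
E
python3 - <<'E'
from h import *
np.set_printoptions(precision=3,suppress=True)
g=np.array([.592,.235,.151]);M=Mpick([0,1,-.04])
eoat.grip(.075,20)
manip.reach(*pose(g+[0,0,.2],M,.009))
w=cam('wrist');save(w,'w1');print(-w['R'].T@w['t'])
for k,z in {'lid_handle':.166,'lid_hinge':.117,'cylinder':.152,'cylinder_floor':.152,'cylinder_mouth':.147}.items():
    for m in mark_of('wrist',k)[:2]: print(k,np.round(m['point']),onz(w,m['point'],z),round(m['conf'],2))
o=manip.observe();print(o['time_s'],o['joints'],o['grip_width'],o['wrist_force'])
E
```

```text
[0.593 0.164 0.522]
lid_handle [214. 359.] [0.496 0.252 0.166] 0.92
lid_hinge [386. 359.] [0.663 0.264 0.117] 0.67
cylinder [323. 436.] [0.596 0.19  0.152] 0.93
cylinder_floor [317. 428.] [0.591 0.196 0.152] 0.59
6.4583 [ 0.013  0.368  1.319  0.837  1.483 -0.077] 0.07487094032809632 [-0.816 -0.249 -0.373]
```

View pics/w1.png

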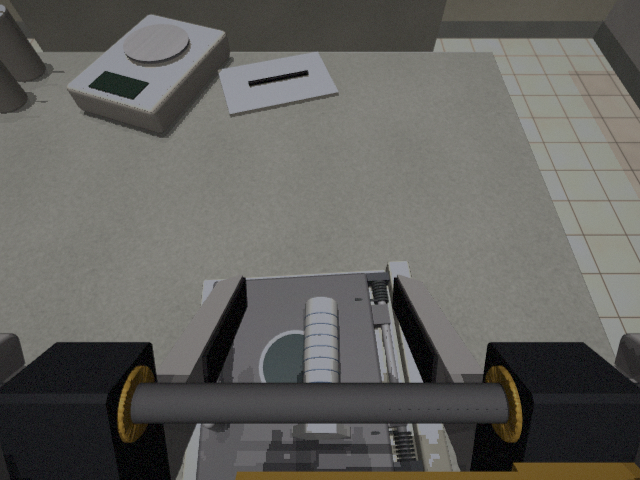

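The wrist picture shows the cylinder centred between the fingers, running from (322,300) at the mouth to (322,432) at the foot. The handle is at the left, near (214,359), clear of the fingers. I'll descend and grip.

Run:
```python
from h import *
np.set_printoptions(precision=3,suppress=True)
g=np.array([.593,.235,.151]);M=Mpick([0,1,-.04])
manip.move_linear(*pose(g+[0,0,.05],M,.009),feed=.2)
f0=np.array(manip.observe()['wrist_force'])
manip.move_linear(*pose(g,M,.009),feed=.06)
o=manip.observe();print(o['time_s'],np.array(o['wrist_force'])-f0)
eoat.grip(.02,15)
o=manip.observe();print(o['time_s'],o['grip_width'],o['grip_force'],np.array(o['wrist_force'])-f0)
if o['grip_width']>.028:
    manip.move_linear(*pose(g+[0,0,.2],M,.009),feed=.15)
    cs={n:cam(n) for n in('scene','top')}
    for k in('cylinder','cylinder_floor','cylinder_mouth'):
        ob=[]
        for n in cs:
            m=mark_of(n,k)
            if m: ob.append((cs[n],np.array(m[0]['point']))); print(k,n,m[0]['point'],m[0]['conf'])
        if len(ob)==2: print('  ',*tri(ob))
    save(cs['scene'],'s2')
    o=manip.observe();print(o['time_s'],o['grip_width'],o['grip_force'],np.array(o['wrist_force'])-f0,o['tool_pos'])
```

```text
8.3417 [0.412 0.927 0.315]
9.0667 0.03288052671259575 14.994285546040373 [-1.     0.036  0.671]
cylinder top [203.0, 215.9] 0.63
cylinder_floor top [202.3, 215.9] 0.89
cylinder_mouth scene [486.6, 78.7] 0.58
cylinder_mouth top [138.0, 218.8] 0.72
   [0.591 0.313 0.349] [np.float64(0.9416296031209769), np.float64(0.855989892759707)]
10.95 0.032631788473373245 14.993790851667654 [ 0.468  0.889 -0.906] [0.593 0.228 0.357]
```

View pics/s2.png

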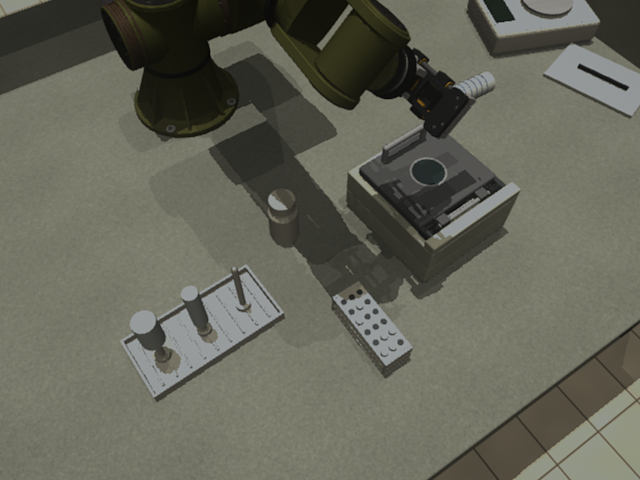

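The picture shows the cylinder held in the gripper (475,90), the lid clear, and the peg and bystanders where they were. I'll move it above the peg and turn it mouth down.

```bash
cat >> h.py <<'E'
MP=mat([0,-C,-S],[1,0,0])
E
python3 - <<'E'
from h import *
np.set_printoptions(precision=3,suppress=True)
p=np.array([.561,-.159,0])
for z in(.33,.27,.113):print(planner.ik(*pose(p+[0,0,z],MP,.009)))
manip.reach(*pose(p+[0,0,.32],MP,.009))
manip.move_linear(*pose(p+[0,0,.265],MP,.009),feed=.15)
cs={n:cam(n) for n in('scene','top','wrist')}
for k,z in(('cylinder_mouth',.182),('cylinder',.307),('cylinder_floor',.301),('peg_free_tip',.145),('peg_free',0)):
    for n in cs:
        for m in mark_of(n,k)[:1]: print(k,n,np.round(m['point']),onz(cs[n],m['point'],z),round(m['conf'],2))
save(cs['scene'],'s3');save(cs['wrist'],'w3')
cv2.imwrite('pics/s3c.png',cv2.resize(cv2.imread('pics/s3.png')[180:360,120:340],None,fx=3,fy=3))
o=manip.observe();print(o['time_s'],o['grip_width'],o['tool_pos'],o['wrist_force'])
E
```

```text
[-0.054  0.291  1.413 -0.705  1.434  0.046]
[-0.054  0.331  1.5   -0.72   1.338  0.13 ]
[-0.054  0.514  1.639 -0.802  1.104  0.366]
cylinder_mouth scene [230. 257.] [ 0.557 -0.163  0.182] 0.64
cylinder_mouth top [393. 245.] [ 0.561 -0.16   0.182] 0.62
cylinder_mouth wrist [322. 176.] [ 0.564 -0.162  0.182] 0.63
cylinder scene [221. 215.] [ 0.563 -0.162  0.307] 0.77
cylinder top [396. 236.] [ 0.56  -0.148  0.307] 0.62
cylinder_floor scene [222. 215.] [ 0.559 -0.159  0.301] 0.78
cylinder_floor top [402. 234.] [ 0.565 -0.16   0.301] 0.8
cylinder_floor wrist [318. 384.] [ 0.561 -0.17   0.301] 0.94
peg_free_tip scene [234. 268.] [ 0.558 -0.161  0.145] 0.59
peg_free_tip top [390. 245.] [ 0.565 -0.16   0.145] 0.51
peg_free_tip wrist [313. 133.] [ 0.558 -0.16   0.145] 0.64
peg_free scene [245. 304.] [ 0.557 -0.157  0.   ] 0.84
peg_free top [383. 258.] [ 0.554 -0.164  0.   ] 0.43
peg_free wrist [317.  20.] [ 0.56 -0.16  0.  ] 0.91
13.8083 0.0323538779026261 [ 0.561 -0.153  0.272] [-0.74   0.344 -0.149]
```

View pics/s3c.png

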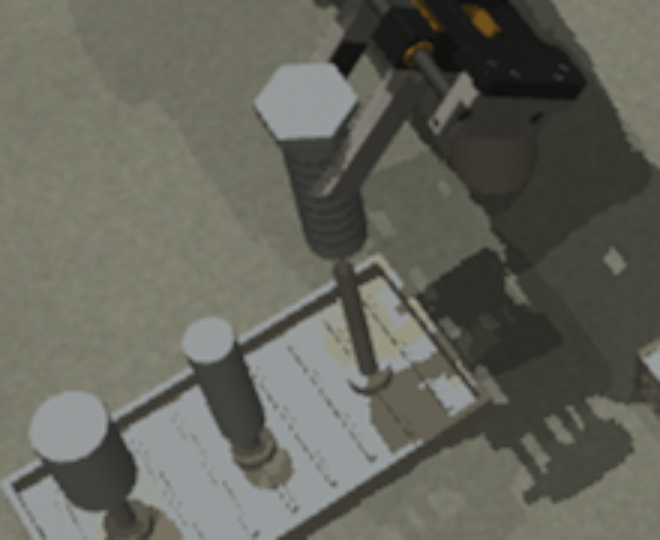

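The crop shows the cylinder mouth down, with its mouth (335,250 in the crop) directly above the peg tip (345,265). The marks agree within 3 mm, so I'll lower it while watching the wrist force.

Run:
```python
from h import *
np.set_printoptions(precision=3,suppress=True)
p=np.array([.560,-.159,0]);go=lambda z,f:manip.move_linear(*pose(p+[0,0,z],MP,.009),feed=f)
f0=np.array(manip.observe()['wrist_force'])
for z in np.arange(.24,.119,-.03):
    go(z,.1);f=np.array(manip.observe()['wrist_force'])-f0;print(z,f)
    if np.linalg.norm(f)>6: raise SystemExit('stop')
z=.118
while z>.098:
    go(z,.04);f=np.array(manip.observe()['wrist_force'])-f0;print(round(z,4),f)
    if f[2]>2.5:break
    z-=.002
manip.wait(.1);c=cam('scene');save(c,'s4')
cv2.imwrite('pics/s4c.png',cv2.resize(c['color'][180:360,120:340,::-1],None,fx=3,fy=3))
t=cam('top')
for n,cc in(('scene',c),('top',t)):
    for m in mark_of(n,'cylinder')[:1]:print(n,m['point'],onz(cc,m['point'],.151))
o=manip.observe();print(o['time_s'],o['grip_force'],o['grip_width'],o['tool_pos'])
```

```text
0.24 [ 0.935 -1.328  0.417]
0.21 [ 0.481 -0.248 -0.721]
0.18 [ 0.718 -0.403 -0.729]
0.15 [ 1.415  0.116 -0.837]
0.12 [ 1.419  0.202 -0.294]
0.118 [ 1.397 -1.029  0.286]
0.116 [ 0.384 -0.936  0.379]
0.114 [ 0.27  -0.516  0.284]
0.112 [ 0.376 -0.353 -0.077]
0.11 [1.014 0.135 0.05 ]
0.108 [-3.497  1.1   10.492]
scene [233.4, 265.2] [ 0.556 -0.16   0.151]
top [386.1, 250.0] [ 0.554 -0.151  0.151]
17.8083 14.995816230002674 0.032439103089196536 [ 0.56  -0.153  0.116]
```

View pics/s4c.png

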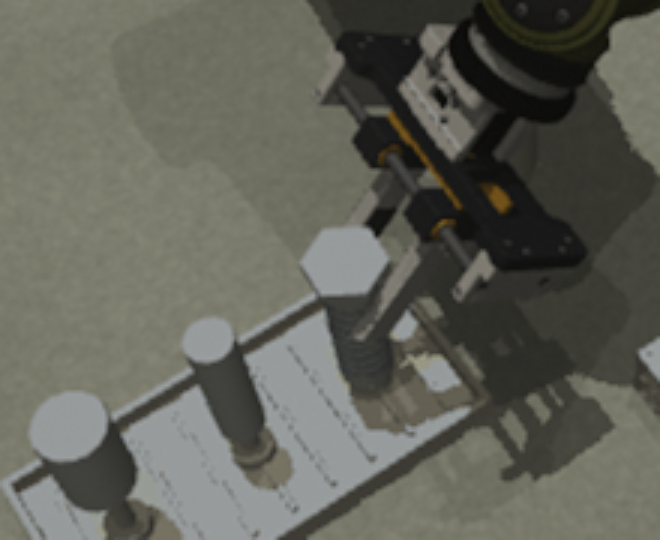

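The crop shows the cylinder seated over the peg, with only its lowest part near the collar (370,385). Contact came at z = 0.108, as predicted. I'll release, check that it hangs, and move to the handle.

Run:
```python
from h import *
np.set_printoptions(precision=3,suppress=True)
g=np.array([.560,-.159,.108])
eoat.grip(.072,15);manip.wait(.4)
q=g-MP[:,2]*.11
manip.move_linear(*pose(q,MP,.009),feed=.12)
q[2]=.33;manip.move_linear(*pose(q,MP,.009),feed=.25)
psi=np.radians(4);x=np.array([np.cos(psi),np.sin(psi),0])
h=np.array([.495,.252,.166])
for sg in(1,-1):
    M=mat([0,0,-1],sg*x);print(sg,[planner.ik(*pose(h+[dx,0,dz],M)) for dx,dz in((0,.15),(0,0),(.105,.117))])
M=mat([0,0,-1],x)
manip.reach(*pose(h+[0,0,.16],M))
cs={n:cam(n) for n in('wrist','scene','top')}
for k,z in(('lid_handle',.166),('lid_hinge',.117),('cylinder',.151),('cylinder_floor',.145),('peg_free_tip',.145)):
    for n in cs:
        for m in mark_of(n,k)[:1]: print(k,n,np.round(m['point']),onz(cs[n],m['point'],z),round(m['conf'],2))
t=trace('top','centrifuge')
if t: print(cv2.minAreaRect(np.argwhere(t[0]['region'])[:,::-1].astype(np.float32)),t[0]['conf'])
save(cs['wrist'],'w5');save(cs['scene'],'s5')
cv2.imwrite('pics/s5c.png',np.hstack([cs['wrist']['color'][::1,:,::-1][:,100:500],cs['scene']['color'][:,100:500,::-1]]))
o=manip.observe();print(o['time_s'],o['grip_width'],o['tool_pos'])
```

```text
1 [array([ 0.405,  0.261,  1.36 , -0.   ,  1.52 ,  0.335]), array([ 0.405,  0.366,  1.574, -0.   ,  1.201,  0.335]), array([ 0.341,  0.502,  1.108, -0.   ,  1.532,  0.272])]
-1 [None, None, None]
lid_handle wrist [320. 225.] [0.497 0.25  0.166] 0.78
lid_handle scene [407. 137.] [0.499 0.253 0.166] 0.97
lid_handle top [197. 280.] [0.493 0.248 0.166] 0.76
lid_hinge wrist [491. 213.] [0.666 0.261 0.117] 0.59
lid_hinge scene [462. 208.] [0.665 0.262 0.117] 0.89
lid_hinge top [198. 200.] [0.675 0.259 0.117] 0.77
cylinder scene [232. 267.] [ 0.558 -0.163  0.151] 0.63
cylinder top [387. 248.] [ 0.559 -0.153  0.151] 0.6
cylinder_floor wrist [283. 367.] [0.469 0.091 0.145] 0.36
cylinder_floor scene [237. 267.] [ 0.56  -0.155  0.145] 0.85
cylinder_floor top [388. 246.] [ 0.563 -0.156  0.145] 0.57
peg_free_tip top [431. 247.] [ 0.56  -0.247  0.145] 0.29
((200.9629669189453, 244.22189331054688), (117.90302276611328, 107.17501068115234), 85.98582458496094) 0.63
22.9917 0.0723327244317942 [0.495 0.252 0.329]
```

View pics/s5c.png

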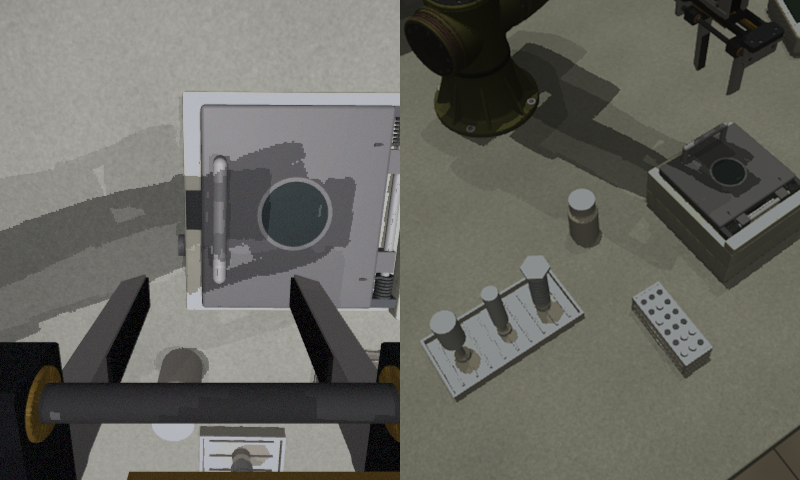

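The wrist half of the picture shows the handle bar at about (220,220), parallel to the pads and midway between the fingers. The scene half shows the cylinder on the free peg (535,285), with the other vessels, bottle and rack unmoved. I'll grip the handle and start lifting.

```bash
cat >> h.py <<'E'
psi=np.radians(4);X=np.array([np.cos(psi),np.sin(psi),0]);MH=mat([0,0,-1],X);G0=np.array([.496,.251,.166]);A0=np.arctan2(49,172)
def hp(th): return G0+.179*(np.cos(A0)-np.cos(A0+th))*X+np.array([0,0,.179*(np.sin(A0+th)-np.sin(A0))])
E
python3 - <<'E'
from h import *
np.set_printoptions(precision=3,suppress=True)
eoat.grip(.05,12)
manip.move_linear(*pose(G0+[0,0,.05],MH),feed=.2)
f0=np.array(manip.observe()['wrist_force'])
manip.move_linear(*pose(G0,MH),feed=.08)
f=lambda:np.array(manip.observe()['wrist_force'])-f0
print(f())
eoat.grip(.005,12);o=manip.observe();print('grip',o['grip_width'],o['grip_force'],f(),o['time_s'])
if not .009<o['grip_width']<.015: raise SystemExit('bad grip')
for th in(.05,.1,.15,.2,.3):
    manip.move_linear(*pose(hp(th),MH),feed=.05);print(th,f())
    if np.linalg.norm(f())>25: raise SystemExit('force')
cs={n:cam(n) for n in('scene','top')};ob=[]
for n in cs:
    m=mark_of(n,'lid_handle')
    if m: ob.append((cs[n],np.array(m[0]['point'])));print(n,m[0]['point'],m[0]['conf'],proj(cs[n],hp(.3)))
save(cs['scene'],'s6');o=manip.observe();print(o['grip_width'],o['time_s'])
cv2.imwrite('pics/s6c.png',cv2.resize(cs['scene']['color'][60:300,300:560,::-1],None,fx=2,fy=2))
E
```

```text
[ 0.081 -0.702 -0.532]
grip 0.011215413653030056 11.999190151691437 [-8.004 -2.136  4.109] 25.7
0.05 [-8.799 -0.881  0.438]
0.1 [-10.631  -2.248   1.578]
0.15 [-12.128  -1.485   3.293]
0.2 [-12.634  -3.473   4.66 ]
0.3 [-18.082  -4.484   9.335]
scene [415.6, 125.0] 0.93 [416.588 125.363]
top [190.2, 270.4] 0.74 [189.147 265.919]
0.01134706915245725 27.7083
```

View pics/s6c.png

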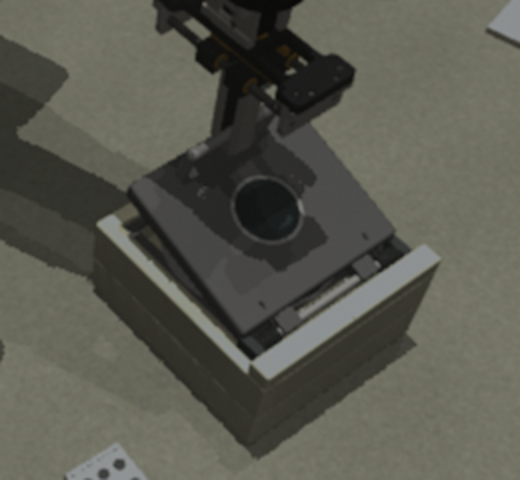

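The crop shows the lid raised about 0.3 rad, with the fingers on the handle (240,130). The force on the tool is radially outward, so the path runs slightly inside the true arc. I'll correct radially by force while lifting.

```bash
cat > lift.py <<'E'
from h import *
np.set_printoptions(precision=3,suppress=True)
import json,os
F0=np.array(json.load(open('f0.json'))) if os.path.exists('f0.json') else np.zeros(3)
def rad(th): return -np.cos(A0+th)*X+np.array([0,0,np.sin(A0+th)])
def F(): 
    fs=[]
    for _ in range(3): fs.append(manip.observe()['wrist_force']); manip.wait(.01)
    return np.mean(fs,0)-F0
def to(th,r,feed=.06):
    manip.move_linear(*pose(hp(th)+rad(th)*r,MH),feed=feed);f=F();fr=f@rad(th)
    print('th',round(th,3),'r',round(r*1e3,2),'frad',round(fr,1),'f',f,'t',round(manip.observe()['time_s'],2),round(manip.observe()['grip_width'],4));return fr
E
python3 - <<'E'
from lift import *
r=0;k=None
f=to(.3,0)
f1=to(.3,.001,.02);k=f-f1;print('N/mm',k)
r=.001
for _ in range(3):
    if k<.5: break
    r+=np.clip(f1/k,-2,2)*1e-3; f1=to(.3,r,.02)
    if abs(f1)<3: break
print('r',r,manip.observe()['tool_pos'])
E
```

```text
th 0.3 r 0.0 frad 19.2 f [-16.955  -4.175   8.84 ] t 27.98 0.0114
th 0.3 r 1.0 frad 9.6 f [-8.875 -2.762  3.678] t 28.26 0.012
N/mm 9.65400440556205
th 0.3 r 1.99 frad -3.1 f [ 1.718 -0.452 -3.183] t 28.53 0.0113
th 0.3 r 1.67 frad 1.3 f [-1.608 -1.851 -0.344] t 28.81 0.0114
r 0.001667004351127161 [0.517 0.252 0.219]
```

Run:
```python
from lift import *
r=.0017
for th in np.append(np.arange(.38,.93,.08),.96):
    f=to(th,r,.05)
    if abs(f)>30: raise SystemExit('force')
    r+=np.clip(f/11,-1.5,1.5)*1e-3
to(.96,r,.02)
cs={n:cam(n) for n in('scene','top')};ob=[]
for n in cs:
    m=mark_of(n,'lid_handle')
    if m: ob.append((cs[n],np.array(m[0]['point'])));print(n,m[0]['point'],m[0]['conf'],proj(cs[n],hp(.96)),proj(cs[n],hp(.86)))
if len(ob)==2:print(tri(ob),hp(.96))
print('r',r);c=cs['scene']
cv2.imwrite('pics/s7c.png',cv2.resize(c['color'][60:300,300:560,::-1],None,fx=2,fy=2))
```

```text
th 0.38 r 1.7 frad 5.9 f [-5.044 -3.22   2.924] t 29.27 0.0113
th 0.46 r 2.24 frad 6.4 f [-5.305 -4.443  3.368] t 29.74 0.0111
th 0.54 r 2.82 frad 5.0 f [-4.037 -4.535  2.816] t 30.21 0.0113
th 0.62 r 3.28 frad 5.6 f [-3.955 -5.686  3.733] t 30.68 0.0113
th 0.7 r 3.79 frad 3.9 f [-2.623 -4.07   2.802] t 31.14 0.0116
th 0.78 r 4.15 frad 2.7 f [-1.673 -3.052  2.047] t 31.61 0.011
th 0.86 r 4.4 frad 2.4 f [-1.308 -2.704  1.957] t 32.08 0.0115
th 0.96 r 4.62 frad 1.3 f [-0.716 -0.901  1.093] t 32.62 0.0121
th 0.96 r 4.73 frad -0.4 f [ 0.264 -0.818 -0.316] t 32.89 0.0113
scene [457.8, 129.2] 0.8 [459.79  127.159] [452.016 124.181]
top [177.2, 217.2] 0.74 [177.686 214.354] [179.007 223.609]
(array([0.605, 0.262, 0.276]), [np.float64(0.47671307350185343), np.float64(0.4199905477003778)]) [0.609 0.259 0.286]
r 0.004732123438462378
```

View pics/s7c.png

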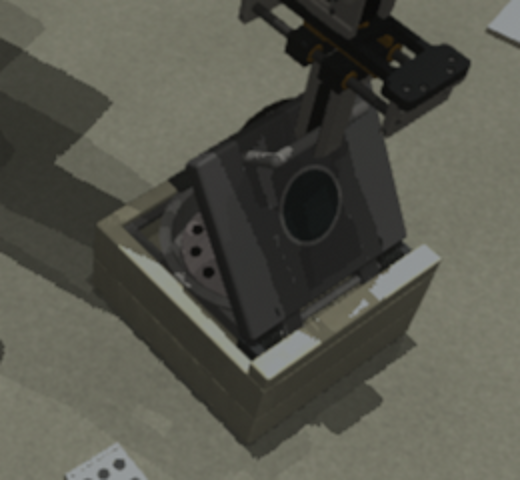

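The crop shows the lid well open, with the bar still between the fingers. Force and vision put it at about 0.92–0.94 rad. I'll go a little further for margin, hold, then ease back to about 0.70.

Run:
```python
from lift import *
d=np.array([.0015,0,.0055]); rr=lambda th: d@np.array([-np.cos(A0+th),0,np.sin(A0+th)])
to(1.0,rr(1.0),.04);manip.wait(.4)
e=0
for th in(.92,.84,.78,.72):
    f=to(th,rr(th)+e,.035);e+=np.clip(f/11,-1,1)*.7e-3
to(.72,rr(.72)+e,.02);manip.wait(.5)
cs={n:cam(n) for n in('scene','top')};ob=[]
for n in cs:
    m=mark_of(n,'lid_handle')
    if m: ob.append((cs[n],np.array(m[0]['point'])));print(n,m[0]['point'],m[0]['conf'],*[np.round(proj(cs[n],hp(t)),1) for t in(.62,.72,.82)])
    for m in mark_of(n,'cylinder_floor')[:1]:print(onz(cs[n],m['point'],.145),m['conf'])
if len(ob)==2:print(tri(ob),hp(.72))
o=manip.observe();print(e,o['grip_width'],o['grip_force'],o['dq'],o['time_s'],F())
save(cs['scene'],'s8')
```

```text
th 1.0 r 4.83 frad -0.6 f [-0.002 -0.407 -0.604] t 33.45 0.0116
th 0.92 r 4.57 frad 1.1 f [0.016 0.869 1.254] t 34.44 0.0112
th 0.84 r 4.36 frad -0.2 f [0.543 3.443 0.195] t 35.03 0.0114
th 0.78 r 4.12 frad -2.0 f [ 0.862  4.719 -1.637] t 35.52 0.0113
th 0.72 r 3.74 frad -0.9 f [ 0.443  3.995 -0.603] t 36.02 0.0117
th 0.72 r 3.68 frad 0.7 f [-0.698  4.196  0.576] t 36.29 0.0114
scene [439.3, 120.8] 0.9 [434.9 121.1] [441.7 121.7] [449.  123.3]
[ 0.563 -0.242  0.145] 0.68
top [181.7, 236.9] 0.89 [182.9 244.2] [181.2 236. ] [179.6 227.2]
[ 0.565 -0.16   0.145] 0.64
(array([0.568, 0.254, 0.269]), [np.float64(0.5751229838210732), np.float64(0.5163584000927804)]) [0.571 0.256 0.267]
-0.00012316033932230212 0.011064230611767976 11.996117234230042 [-0.003 -0.001  0.001 -0.    -0.001  0.001] 37.0917 [-1.413  3.548  2.07 ]
```

View pics/s8.png

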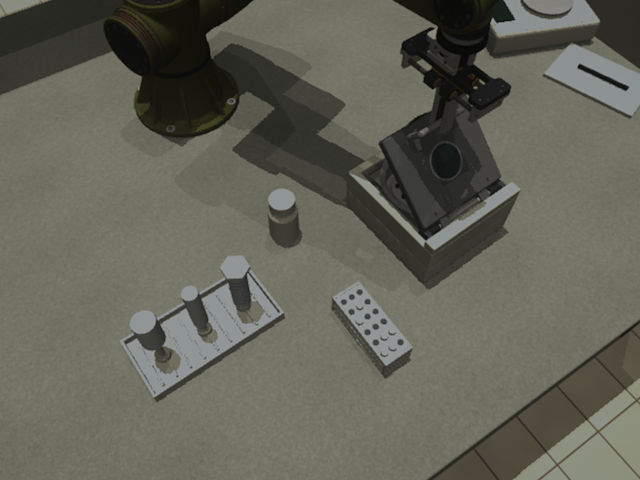

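The picture shows the lid held by the handle (435,125) at about 0.70 rad and steady. The cylinder hangs on the free peg (237,280), and nothing else has moved. I'll hand it in.

```bash
python3 -c "
from h import *
print(manip.sign_off())"
```

```text
the job is handed in; nothing more can be done
None
```

I handed the job in, but the interface returned no verdict. The cylinder hangs mouth down on the free peg. I lifted the lid past its balance point (about 0.97 rad) and eased it back. It is now held steady by the handle at about 0.70 rad (angles estimated from arm position and camera), and the bottle, rack and other vessels look unmoved.

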